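# Right the toppled oil bottle in its crate and pack the measuring cup in front

### The job

One of the three oil bottles in the wooden crate has toppled and lies slanting with its neck on the crate's edge: tip it upright again in its empty place in the row along the back wall of the crate, without taking it out (it is oily and would drip) and without knocking over the other two. Then stand the copper-toned measuring cup upright on the crate's floor in the free space in front of the bottles, where it is kept with the oil. Let go of everything, and leave the rest of the counter as it is.

Things in the scene. Friction and masses are not known exactly. Their poses are not given: they have to be found in the camera images.
- crate: Open wooden bottle crate, fixed to the counter. Origin: centre of its underside, z up. Outside 214 mm (x) by 240 mm (y), 130 mm high; walls 12 mm, floor 10 mm thick: inside 190 mm (x) by 216 mm (y), 120 mm deep. The bottles' row runs along the back wall, the one at -x (inner face at x = -95 mm); the front wall is at +x.
- crate_row (a point): Middle of the bottles' row: a point on the crate's inner floor, 65 mm behind (-x of) the crate's centre, axes as the crate's. Three bottles belong here, at y about -66, 0 and +66 mm; the two standing ones leave the toppled bottle's place empty, and its foot is still there.
- bottle_mid (a point): The toppled bottle: green glass, paper band, cork, about 0.45 kg. Site on its axis half-way up (111 mm from its flat foot); z runs from foot to neck. Body 54 mm in diameter up to 135 mm from the foot, then the shoulder, a straight round neck 28 mm in diameter from 170 to 212 mm, and a cork 22 mm in diameter up to 222 mm. Once within 10 degrees of upright it rights itself when let go.
- bottle_foot (a point): The same bottle: centre of its flat foot. At the start it slants 33 degrees above level towards the crate's +x: foot edge on the floor, foot against the back wall, neck on the front wall's top edge (about 200 mm from the foot). When raised, the back wall makes the foot's edge slide forward on the floor. Held lightly by the neck (some 10 N) it pivots between the finger pads.
- mate_a_mid (a point): A standing bottle of the same make in the row; point on its axis half-way up (111 mm above its foot), z up along the bottle. 222 mm tall. Not to be knocked over.
- mate_b_mid (a point): The other standing bottle in the row, as mate_a_mid.
- cup_mid (a point): Copper-toned aluminium measuring cup, upright on the counter, 0.13 kg: 66 mm in diameter, 92 mm high, open, wall 3 mm. Site on its axis half-way up (46 mm), z up, x towards the handle: a flat strap loop whose upright part is 4 mm thick (x), 14 mm wide (y), centred 61 mm from the cup's axis, 26 to 88 mm above the underside, 26 mm clear of the cup.
- ramekin: Bystander, leave it alone: white porcelain ramekin, fluted, 88 mm wide, 45 mm high. Origin at its underside.
- clip: Bystander, leave it alone: steel spring clip, about 105 x 54 mm, 25 mm high. Origin at its underside.
- peel: Bystander, leave it alone: short oak turning peel lying flat: round blade 150 mm wide, round handle, 365 mm long in all. Origin at its underside.
- scraper: Bystander, leave it alone: steel bench scraper lying flat, 150 mm wide, wooden grip, 20 mm high. Origin at its underside.
- mill: Bystander, leave it alone: turned dark-wood pepper mill, 54 mm wide, 178 mm tall. Origin at its underside.
- shaker: Bystander, leave it alone: steel flour shaker with a domed top, 66 mm wide, 111 mm tall. Origin at its underside.
Mind the look-alikes: they are no part of the job. Leave any purple look-alike of the part that bears bottle_mid alone.

How it is judged:
By the outcome, as a careful person would: the job done as asked, in the order asked, and still so for the second after the job is handed in, with the robot touching nothing.
It also fails if it takes over 64 s, if anything falls off the work surface, if the arm or the gripper's body presses on something with over 40 N, if the wrist force passes 120 N, or if a joint passes its speed limit or range.

### The arm

A 6-joint arm with a two-finger parallel gripper is mounted at the origin on the work surface. World frame = base frame: x ahead of the robot, y to its left, z up, the work surface at z = 0. Lengths are in m, angles in rad, forces in N, time in s.
With the tool pointing down it reaches from about 0.325 to 0.775 m from the base axis. Payload 9.3 kg.
Tool frame: the origin (TCP) lies midway between the tips of the shut fingers; the grasp point (between the pads) lies 19 mm behind it; y points along the fingers, z is the direction in which the jaws open and shut, and the axes are right-handed (so a half turn about y gives the same grasp; the last joint's range is limited). The gripper opens to 85 mm and grips with 20 to 120 N. Pads are 22 mm wide; open, the fingers measure 114 mm over their backs; the gripper's body (76 mm by 85 mm) begins 54 mm behind the grasp point. The pads swing forward as they close: fully open they stand 13 mm farther back than shut.
Start: joints at [-1.3, 0.259, 0.021, 1.334, 0, 1.418], TCP at [0.226, -0.501, 0.231] pointing down, gripper open.
Joint ranges: [-3.04, 3.04], [-0.91, 1.82], [-1.04, 1.36], [-1.92, 1.95], [-1.52, 1.45], [-3.14, 3.14]. Speed limits (rad/s): [2.22, 2.22, 2.79, 3.14, 3.14, 3.14].

### API

Orientations are given as a rotation vector (axis times angle).
In Python, from rig import r gives the robot as it stands.
- The arm moves only by the tool arm_command, never from a script. Its argument "series" is a list of rows, each a list of 6 numbers: the shift along the tool's x, y, z in mm, then the turn, a rotation vector about the tool's x, y, z in rad. In form: [[tx, ty, tz, ax, ay, az], ...]. A call has 1 to 12 rows; each row shifts and turns the pose as measured when the row begins, along the tool's axes as they then stand; what a row does not reach is not made up. A row lasts 1/8 s, in which the tool goes at most 62.5 mm and 10.7 degrees, less where a joint would pass 70% of its speed; a pose out of reach is approached as far as the arm can. A call is refused whole if a number of a shift passes 62.5 or a number of a turn 0.188, either way. A call with a gripper value outside its range is refused whole. "jaw" is the gripper command: -1 is fully open, 1 is shut, values between are in proportion, set as the call begins (left out, the last holds). The fingers move at their own pace and stop on an object; "squeeze" is the grip in N (left out, the last holds). Time passes only in rows, so rows that do not move let the fingers close. It gives the time, the measured TCP pose, the force and the opening at its end, in the units of the state.
- r.sense(): the state, without advancing time (a new reading comes with each control period).
- r.capture(name): name is "scene" or "top"; returns the picture (400x640x3 uint8, blue, green, red); there is no depth.
- r.get_calibration(name): a dict with "mtx" (3x3 intrinsics, pixels), "k1" (the pictures are not rectified: a ray, as slopes to the right and down, at radius r is drawn at 1 + k1 r^2 times it, then the intrinsics apply), "origin" and "orientation" of the camera in the world. Camera axes: x right, y up, looking along -z (the intrinsics and any distortion apply to the point x, -y, -z); pixel columns grow to the right and rows downward; lengths in m; the calibration is good to about 2 mm. A picture is of the moment at which its call begins. get_calibration takes no time and is no camera call.
- r.close_job(): hands the job in, once; it reports no verdict.
The state is a dict: "clock": time; "qpos": joint angles; "qvel": joint speeds; "effort": joint torques, N m; "tcp_pos": TCP position; "ee_rot": TCP orientation; "wrist_force": force on the tool from outside, world axes, zero at the start; "moment": the same for the moment, N m; "grip_width": opening from 0.0 (shut) to 1.0 (fully open).
Only numpy, scipy, OpenCV 4.12 (cv2) and the standard library are available. Lean on these libraries where they do the work, as an engineer would, in place of code of your own. Each camera call takes 0.05 s, during which the arm holds its last target. There are 200 camera calls.

## Working session

There is one attempt and no reset: what is moved stays moved. The work goes in short steps, Python scripts to look and compute and a tool call to move; the robot and the scene stay as the last step left them, time stands still between calls to the robot, and variables do not carry over. Pictures are saved under pics/ and viewed, about 8 in all and at most 12, crops included, and the job is handed in when it is done.

Besides the shell and the picture viewer there is one more tool, called after "Request:" as a command line: name --pt "numbers of a row" for each row, then --argument value for the rest. arm_command: Moves the arm, as the interface text tells. Its arguments: {"type":"object","properties":{"series":{"type":"array","items":{"type":"array","items":{"type":"number"}}},"jaw":{"type":"number"},"squeeze":{"type":"number"}},"required":["series"]}

```bash
mkdir -p pics; ls; python3 - <<'E'
from rig import r
import cv2
for n in("scene","top"):
    cv2.imwrite(f"pics/{n}0.png",r.capture(n)); print(n,r.get_calibration(n))
print(r.sense())
E
```

```text
pics
scene {'mtx': array([[370.70379778,   0.        , 314.83648331],
       [  0.        , 370.70379778, 188.98626726],
       [  0.        ,   0.        ,   1.        ]]), 'k1': -0.02627242280751935, 'origin': array([1.25197339, 0.69685156, 0.81302983]), 'orientation': array([0.45812732, 1.13755968, 2.1483044 ])}
top {'mtx': array([[461.08449661,   0.        , 322.99135478],
       [  0.        , 461.08449661, 199.57854992],
       [  0.        ,   0.        ,   1.        ]]), 'k1': -0.04319711752491122, 'origin': array([ 0.22520868, -0.08437853,  1.77270601]), 'orientation': array([ 0.15072122, -0.13796747, -1.56959385])}
{'clock': 0.1, 'qpos': array([-1.29963735e+00,  2.59146709e-01,  2.08269909e-02,  1.33374321e+00,
       -2.55448801e-06,  1.41816847e+00]), 'qvel': array([-0.00207554, -0.00236789,  0.00148061, -0.00106432, -0.00012035,
       -0.0007702 ]), 'effort': array([ 6.16858611e-03, -5.56693232e+01,  3.45069587e+01,  1.16864982e-02,
       -8.17275054e-05, -9.24984420e-06]), 'tcp_pos': array([ 0.22607567, -0.50108922,  0.23071657]), 'ee_rot': array([-0.42763834,  1.98879972, -1.98622957]), 'wrist_force': array([ 0.85355547, -0.4467713 , -0.6114976 ]), 'moment': array([-0.02135897,  0.03148383,  0.02975477]), 'grip_width': 0.998952711911794}
```

View pics/scene0.png

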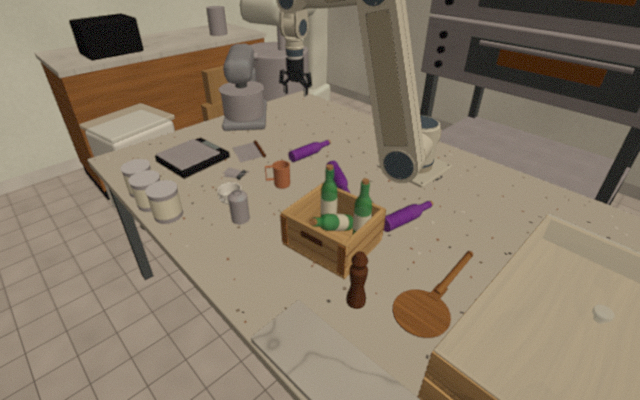

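View pics/top0.png

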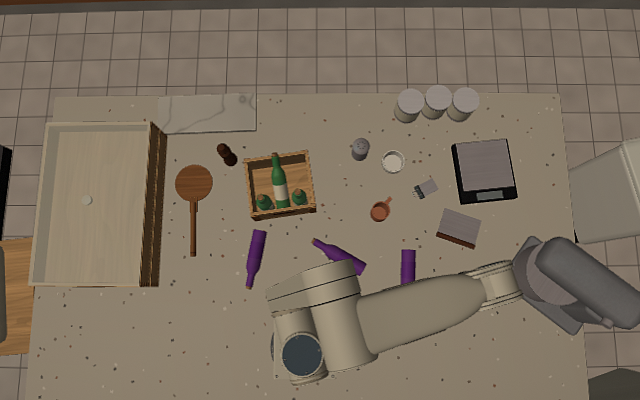

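The toppled bottle lies between its two standing mates with its neck towards the top of the top view (away from the robot). The copper cup is at top-view (380,212) with its handle up and to the right. Next I'll enlarge both views.

```bash
python3 - <<'E'
import cv2,numpy as np
a=cv2.imread("pics/top0.png")[135:235,235:335];b=cv2.imread("pics/top0.png")[180:240,350:410]
c=cv2.imread("pics/scene0.png")[150:275,255:395]
f=lambda x,s:cv2.resize(x,None,fx=s,fy=s,interpolation=cv2.INTER_CUBIC)
o=np.zeros((600,800,3),np.uint8)
o[:400,:400]=f(a,4); o[:400,400:800]=f(b,400/60)
cv2.imwrite("pics/c1.png",o[:400]); cv2.imwrite("pics/c2.png",f(c,5)[:600])
E
```

```text
(no output)
```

View pics/c1.png

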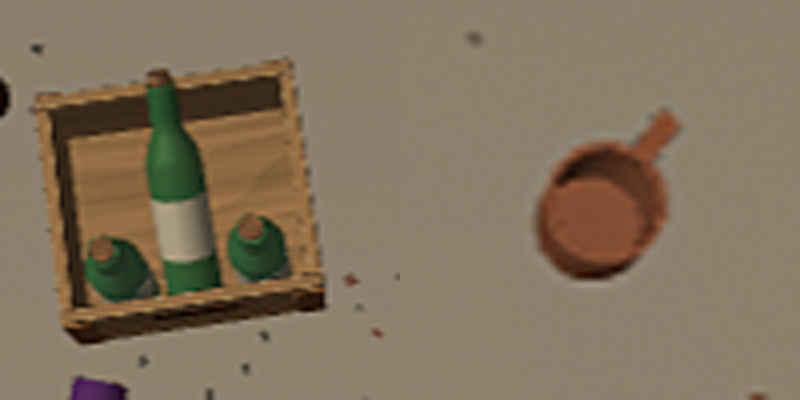

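View pics/c2.png

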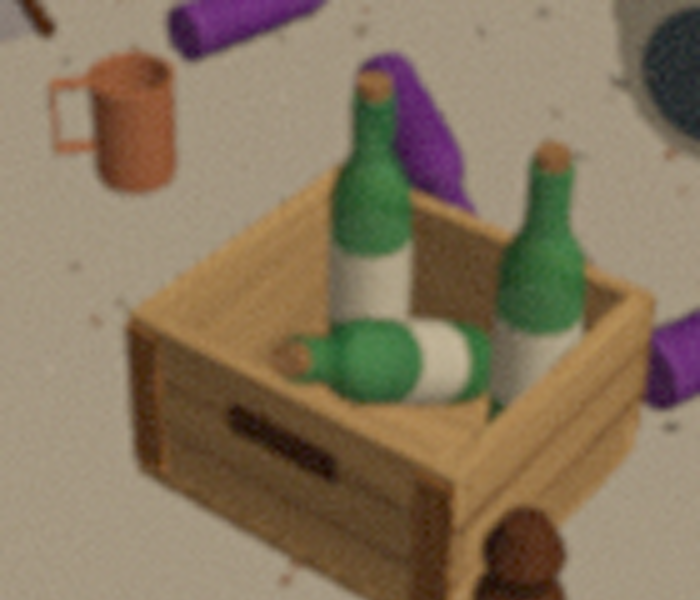

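The crops show everything clearly. The crate rim corners are at about (38,98), (290,62), (324,283) and (70,323) in the 4x crop. The mates' corks are at (102,246) and (250,228), and the toppled cork is at (160,76). The cup rim centre is at about (208,204) in its crop, with the handle end at (270,120).

```bash
cat > h.py <<'E'
from rig import r
import numpy as np, cv2
from scipy.spatial.transform import Rotation as R
def ray(n,u,v):
    c=r.get_calibration(n); d=cv2.undistortPoints(np.array([[[u,v]]],float),c["mtx"],np.array([c["k1"],0,0,0.]))[0,0]
    return np.array(c["origin"]),R.from_rotvec(c["orientation"]).apply([d[0],-d[1],-1])
def atz(n,u,v,z):
    o,d=ray(n,u,v); return o+d*(z-o[2])/d[2]
def proj(n,p):
    c=r.get_calibration(n); q=R.from_rotvec(c["orientation"]).inv().apply(np.array(p)-c["origin"])
    s=np.array([q[0],-q[1]])/-q[2]; s=s*(1+c["k1"]*(s@s)); return (c["mtx"]@[*s,1])[:2]
def crop(u,v,s,x0,y0): return (u+.5)/s-.5+x0,(v+.5)/s-.5+y0
E
python3 - <<'E'
from h import *
np.set_printoptions(precision=4,suppress=True)
C=[atz("top",*crop(u,v,4,235,135),.13) for u,v in((38,98),(290,62),(324,283),(70,323))]
print(np.array(C),[np.linalg.norm(C[i]-C[i-1]) for i in range(4)],sum(C)/4)
for u,v in((102,246),(250,228)): print("mate",atz("top",*crop(u,v,4,235,135),.232))
for u,v in((375,85),(552,157)): print("mate scene",atz("scene",*crop(u,v,5,255,150),.232))
print("cork",atz("top",*crop(160,76,4,235,135),.155), atz("scene",*crop(290,356,5,255,150),.155))
s=400/60
print("cup",atz("top",*crop(208,204,s,350,180),.092),atz("top",*crop(270,120,s,350,180),.088))
print("cup scene",atz("scene",*crop(135,75,5,255,150),.092),atz("scene",*crop(56,83,5,255,150),.088))
for u,v in((137,318),(655,297),(455,478)):print("scene corner",atz("scene",*crop(u,v,5,255,150),.13))
s=r.sense();print(R.from_rotvec(s["ee_rot"]).as_matrix())
E
```

```text
[[ 0.6839  0.2196  0.13  ]
 [ 0.7169 -0.0133  0.13  ]
 [ 0.5093 -0.0447  0.13  ]
 [ 0.4737  0.1845  0.13  ]] [np.float64(0.2131028078680683), np.float64(0.23516514184476983), np.float64(0.2099791886665141), np.float64(0.2320206770131748)] [0.5959 0.0865 0.13  ]
mate [0.5245 0.1421 0.232 ]
mate [0.5395 0.0159 0.232 ]
mate scene [0.5426 0.0201 0.232 ]
mate scene [0.5264 0.1474 0.232 ]
cork [0.6969 0.1041 0.155 ] [0.6958 0.1064 0.155 ]
cup [ 0.4969 -0.2843  0.092 ] [ 0.5448 -0.3206  0.088 ]
cup scene [ 0.4948 -0.28    0.092 ] [ 0.5423 -0.3177  0.088 ]
scene corner [ 0.7165 -0.0052  0.13  ]
scene corner [0.4744 0.1956 0.13  ]
scene corner [0.6815 0.2203 0.13  ]
[[-0.9115 -0.0003  0.4112]
 [-0.4112  0.0012 -0.9115]
 [-0.0002 -1.     -0.0013]]
```

Request:
arm_command --pt "0 -20 0 0 -0.187 0" --pt "0 -20 0 0 -0.187 0" --pt "0 -20 0 0 -0.187 0" --pt "0 -10 0 0 -0.187 0" --pt "0 0 0 0 -0.187 0" --pt "0 0 0 0 -0.187 0" --pt "0 0 0 0 -0.187 0" --pt "0 0 0 0 -0.187 0" --pt "0 0 0 0 -0.187 0" --pt "0 0 0 0 -0.187 0" --pt "0 0 0 0 -0.187 0" --pt "0 0 0 0 -0.187 0"

```text
clock: 1.6
tcp_pos: [0.2257, -0.4997, 0.2984]
ee_rot: [-1.53, 0.366, -0.358]
wrist_force: [0.5, 0.4, -0.1]
grip_width: 0.997
```

```bash
cat >> h.py <<'E'
yaw=np.radians(8.3); ex=np.array([np.cos(yaw),np.sin(yaw),0]); ey=np.array([-ex[1],ex[0],0]); ez=np.array([0,0,1.])
Cc=np.array([.5963,.0905,0])
np.set_printoptions(precision=4,suppress=True)
def Rt(t): # tool: t=0 down, t>0 tips forward (points +ex)
    y=-ez*np.cos(t)+ex*np.sin(t); return np.c_[np.cross(y,ey),y,ey]
def delta(p,Rm):
    s=r.sense(); R0=R.from_rotvec(s["ee_rot"]).as_matrix()
    print("tcp",s["tcp_pos"],"crate",[(s["tcp_pos"]-Cc)@e*1e3 for e in(ex,ey,ez)],"t",s["clock"],"F",s["wrist_force"],"w",s["grip_width"])
    print("shift mm",R0.T@(p-s["tcp_pos"])*1e3,"turn",R.from_matrix(R0.T@Rm).as_rotvec())
def bott(phi,s): # grasp point in world
    c,q=np.cos(phi),np.sin(phi); return Cc+ex*(-.095+.027*q+s*c)+ez*(.010+.027*c+s*q)
E
python3 - <<'E'
from h import *
g=bott(np.radians(33),.184); p=g-ez*.019; print(g); delta(p+ez*.12,Rt(0)); print(r.sense()["qpos"])
E
```

```text
[0.6695 0.1012 0.1329]
tcp [ 0.2257 -0.4997  0.2984] crate [np.float64(-451.91851901219724), np.float64(-530.5324856924251), np.float64(298.36202964068053)] t 1.6 F [ 0.5088  0.4403 -0.0956] w 0.9967247349383497
shift mm [129.8436  69.6448 735.2059] turn [-0.0103 -0.607  -0.0047]
[-1.2996  0.2541  0.184   1.5118  0.     -0.8375]
```

Request:
arm_command --pt "0 0 0 0 -0.15 0" --pt "0 0 0 0 -0.15 0" --pt "0 0 0 0 -0.15 0" --pt "0 0 0 0 -0.157 0" --pt "40 0 40 0 0 0" --pt "40 0 40 0 0 0" --pt "40 0 40 0 0 0" --pt "40 0 40 0 0 0" --pt "40 0 40 0 0 0" --pt "40 0 40 0 0 0" --pt "40 0 40 0 0 0" --pt "40 0 40 0 0 0"

```text
clock: 3.1
tcp_pos: [0.4929, -0.1222, 0.2982]
ee_rot: [-1.548, -0.122, 0.13]
wrist_force: [0.7, -0.8, 0.5]
grip_width: 1.002
```

```bash
python3 - <<'E'
from h import *
g=bott(np.radians(33),.184); p=g-ez*.019; delta(p+ez*.12,Rt(0)); print(r.sense()["qpos"])
E
```

```text
tcp [ 0.4929 -0.1222  0.2982] crate [np.float64(-132.99360670311654), np.float64(-195.54948538810174), np.float64(298.20442923111494)] t 3.1 F [ 0.7292 -0.7715  0.4842] w 1.0020770612398138
shift mm [210.4053  67.327  190.8709] turn [-0.0193  0.0163 -0.0036]
[-0.4168  0.1827  0.0894  1.4909  0.0143 -0.5781]
```

Request:
arm_command --pt "40 0 36 0 0.008 0" --pt "40 0 36 0 0.008 0" --pt "40 0 36 -0.01 0 0" --pt "40 0 36 -0.01 0 0" --pt "40 0 36 0 0 0" --pt "10 30 12 0 0 0" --pt "0 30 0 0 0 0" --pt "0 0 0 0 0 0"

```text
clock: 4.1
tcp_pos: [0.6778, 0.1125, 0.2334]
ee_rot: [-1.569, -0.111, 0.125]
wrist_force: [0.7, 0.2, 0.3]
grip_width: 1.003
```

```bash
python3 - <<'E'
from h import *
g=bott(np.radians(33),.184); p=g-ez*.019; delta(p,Rt(0))
f=lambda x:cv2.resize(x,None,fx=3,fy=3,interpolation=cv2.INTER_CUBIC)
a=f(r.capture("top")[120:240,220:350]);b=f(r.capture("scene")[130:280,265:400])
o=np.zeros((450,800,3),np.uint8);o[:360,:390]=a;o[:450,395:800]=b;cv2.imwrite("pics/c3.png",o)
print(proj("top",g),proj("scene",g))
E
```

```text
tcp [0.6778 0.1125 0.2334] crate [np.float64(83.81605591168349), np.float64(9.968383438286354), np.float64(233.38654819064166)] t 4.1 F [0.6858 0.1877 0.2613] w 1.003437322619038
shift mm [ -8.7793 119.6193  -9.8294] turn [ 0.0007  0.006  -0.009 ]
[275.947  162.4808] [317.9827 221.9959]
```

View pics/c3.png

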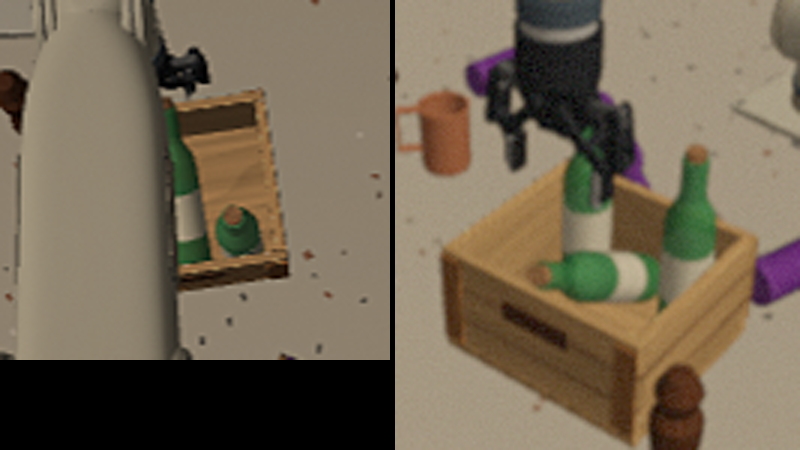

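The pads straddle the neck and the predicted grasp point falls on it in both views, so I'll descend and close lightly.

Request:
arm_command --pt "-9 20 -10 0 0 0" --pt "0 25 0 0 0.006 0" --pt "0 25 0 0 0 -0.009" --pt "0 25 0 0 0 0" --pt "0 18 0 0 0 0" --pt "0 8 0 0 0 0" --pt "0 0 0 0 0 0"

```text
clock: 5.08
tcp_pos: [0.6766, 0.0969, 0.1268]
ee_rot: [-1.57, -0.128, 0.09]
wrist_force: [-0.1, -0.4, 0.2]
grip_width: 1.004
```

```bash
python3 - <<'E'
from h import *
g=bott(np.radians(33),.184); p=g-ez*.022; delta(p,Rt(0))
E
```

```text
tcp [0.6766 0.0969 0.1268] crate [np.float64(80.39326418871322), np.float64(-5.220152117039936), np.float64(126.78443162395256)] t 5.075 F [-0.0826 -0.4168  0.1705] w 1.0040000254956039
shift mm [-6.7832 15.7487  5.2428] turn [ 0.0038 -0.0056  0.0241]
```

Request:
arm_command --pt "-7 8 5 0 0 0.024" --pt "0 6 0 0 0 0" --pt "0 3 0 0 0 0" --pt "0 0 0 0 0 0"

```text
clock: 5.58
tcp_pos: [0.6696, 0.1012, 0.1108]
ee_rot: [-1.572, -0.111, 0.108]
wrist_force: [0.1, -0.6, -0.4]
grip_width: 0.999
```

```bash
python3 - <<'E'
from h import *
g=bott(np.radians(33),.184); p=g-ez*.022; delta(p,Rt(0))
E
```

```text
tcp [0.6696 0.1012 0.1108] crate [np.float64(74.08647526883676), np.float64(0.014465047491682426), np.float64(110.7792552107193)] t 5.575 F [ 0.058  -0.6103 -0.4358] w 0.9989987745137375
shift mm [-0.0656 -0.0785 -0.0152] turn [ 0.004  -0.0056  0.0014]
```

Request:
arm_command --pt "0 0 0 0 0 0" --pt "0 0 0 0 0 0" --pt "0 0 0 0 0 0" --pt "0 0 0 0 0 0" --pt "0 0 0 0 0 0" --pt "0 0 0 0 0 0" --jaw 1 --squeeze 20

```text
clock: 6.32
tcp_pos: [0.6697, 0.1012, 0.1112]
ee_rot: [-1.572, -0.111, 0.108]
wrist_force: [0.7, 0.0, 0.4]
grip_width: 0.318
```

```bash
python3 - <<'E'
from h import *
g=bott(np.radians(33),.184); p=g-ez*.022; delta(p,Rt(0))
E
```

```text
tcp [0.6697 0.1012 0.1112] crate [np.float64(74.17956644636867), np.float64(-0.049389426696857044), np.float64(111.23084276982769)] t 6.325 F [0.72   0.0083 0.393 ] w 0.31755851597978685
shift mm [-0.1599  0.3726  0.05  ] turn [ 0.0041 -0.0056  0.0019]
```

```bash
cat >> h.py <<'E'
def plan(p0,p1,t0,t1,n):
    # p phi deg, t tilt deg; tool-frame rows from current pose
    s=r.sense(); P=s["tcp_pos"]; M=R.from_rotvec(s["ee_rot"]).as_matrix()
    for k in range(1,n+1):
        f=k/n; ph=np.radians(p0+(p1-p0)*f); t=np.radians(t0+(t1-t0)*f)
        M2=Rt(t); P2=bott(ph,.184)+.0215*M2[:,1]
        print(np.r_[M.T@(P2-P)*1e3,0,0,0].round(1)[:3],R.from_matrix(M.T@M2).as_rotvec().round(3)); P,M=P2,M2
E
python3 -c "
from h import *
plan(33,57,0,16,12)"
```

```text
[-2.5 -4.9  0. ] [ 0.004 -0.006 -0.021]
[-2.4 -4.7 -0. ] [ 0.     0.    -0.023]
[-2.5 -4.6  0. ] [-0.    -0.    -0.023]
[-2.6 -4.5 -0. ] [ 0.     0.    -0.023]
[-2.7 -4.5  0. ] [ 0.     0.    -0.023]
[-2.8 -4.4  0. ] [-0.    -0.    -0.023]
[-2.9 -4.3 -0. ] [ 0.     0.    -0.023]
[-3.  -4.2  0. ] [-0.    -0.    -0.023]
[-3.1 -4.2 -0. ] [-0.     0.    -0.023]
[-3.2 -4.1  0. ] [ 0.    -0.    -0.023]
[-3.3 -4.  -0. ] [-0.     0.    -0.023]
[-3.4 -3.9 -0. ] [ 0.     0.    -0.023]
```

Request:
arm_command --pt "-2.5 -5 0 0 0 -0.023" --pt "-2.5 -5 0 0 0 -0.023" --pt "-2.5 -4.6 0 0 0 -0.023" --pt "-2.6 -4.5 0 0 0 -0.023" --pt "-2.7 -4.5 0 0 0 -0.023" --pt "-2.8 -4.4 0 0 0 -0.023" --pt "-3 -4.3 0 0 0 -0.023" --pt "-3 -4.2 0 0 0 -0.023" --pt "-3 -4.2 0 0 0 -0.023" --pt "-3.2 -4.1 0 0 0 -0.023" --pt "-3.3 -4 0 0 0 -0.023" --pt "-3.4 -4 0 0 0 -0.023"

```text
clock: 7.82
tcp_pos: [0.6259, 0.0953, 0.161]
ee_rot: [-1.539, -0.341, -0.123]
wrist_force: [1.9, 0.2, -3.9]
grip_width: 0.32
```

```bash
python3 - <<'E'
from h import *
s=r.sense();y=R.from_rotvec(s["ee_rot"]).as_matrix()[:,1];print("tilt",np.degrees(np.arctan2(y@ex,-y[2])))
delta(bott(np.radians(57),.184)+.0215*Rt(np.radians(16))[:,1],Rt(np.radians(16)))
cv2.imwrite("pics/c4.png",cv2.resize(r.capture("scene")[130:280,265:400],None,fx=4,fy=4,interpolation=cv2.INTER_CUBIC))
E
```

```text
tilt 16.982885536757518
tcp [0.6259 0.0953 0.161 ] crate [np.float64(29.940779018400143), np.float64(0.4980291529556773), np.float64(161.04554625233797)] t 7.825 F [ 1.8765  0.1642 -3.906 ] w 0.32040023055360434
shift mm [ 2.8912  3.6998 -0.4656] turn [ 0.0054 -0.0043  0.0172]
```

View pics/c4.png

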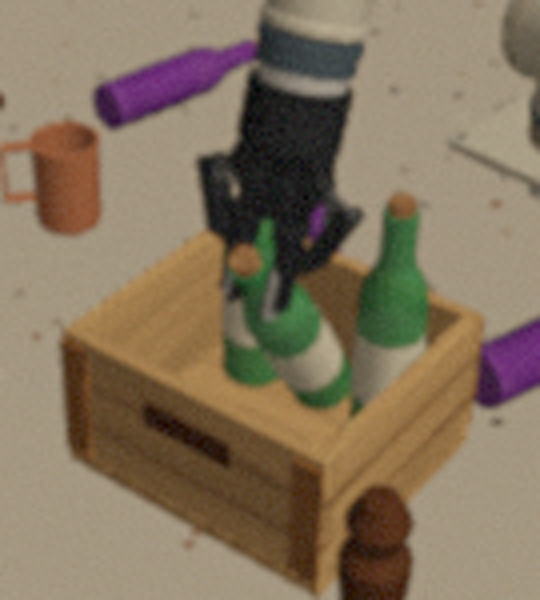

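The bottle is about 57° up and pivoting as planned, and its foot is still in place between the upright mates. I'll carry on.

```bash
python3 -c "
from h import *
plan(59,88,17,36,12)"
```

```text
[-4.5 -4.2 -0.7] [ 0.006 -0.004 -0.027]
[-4.6 -4.5  0. ] [-0.     0.    -0.028]
[-4.8 -4.4 -0. ] [ 0.     0.    -0.028]
[-4.9 -4.3 -0. ] [-0.    -0.    -0.028]
[-5.1 -4.2 -0. ] [-0.    -0.    -0.028]
[-5.3 -4.1 -0. ] [ 0.    -0.    -0.028]
[-5.4 -4.1  0. ] [-0.     0.    -0.028]
[-5.6 -4.  -0. ] [ 0.     0.    -0.028]
[-5.7 -3.9  0. ] [-0.    -0.    -0.028]
[-5.9 -3.9 -0. ] [-0.     0.    -0.028]
[-6.  -3.8 -0. ] [ 0.    -0.    -0.028]
[-6.1 -3.8  0. ] [-0.     0.    -0.028]
```

Request:
arm_command --pt "-4.4 -4.2 -0.5 0.004 -0.004 -0.027" --pt "-4.5 -4.4 0 0 0 -0.027" --pt "-4.7 -4.3 0 0 0 -0.027" --pt "-4.8 -4.2 0 0 0 -0.027" --pt "-5 -4.1 0 0 0 -0.027" --pt "-5.2 -4 0 0 0 -0.027" --pt "-5.3 -4 0 0 0 -0.027" --pt "-5.5 -3.9 0 0 0 -0.027" --pt "-5.6 -3.8 0 0 0 -0.027"

```text
clock: 9.0
tcp_pos: [0.5715, 0.0867, 0.1814]
ee_rot: [-1.485, -0.546, -0.325]
wrist_force: [3.7, 1.3, -2.6]
grip_width: 0.322
```

```bash
python3 - <<'E'
from h import *
s=r.sense();y=R.from_rotvec(s["ee_rot"]).as_matrix()[:,1];print("tilt",np.degrees(np.arctan2(y@ex,-y[2])))
g=s["tcp_pos"]-.0215*y-Cc;print("grasp crate",g@ex,g@ey,g[2])
for p in (80,84,88,90):
  b=bott(np.radians(p),.184)-Cc;print(p,b@ex,b[2])
plan(82,90,31,35,4); print(s["wrist_force"],s["clock"])
E
```

```text
tilt 32.07447918944567
grasp crate -0.036496952102605916 -0.00015989590622904077 0.19959846423815478
80 -0.03645892597795523 0.1958931273512534
84 -0.048914671583808376 0.19581429725598892
88 -0.06159494027722427 0.19483019858248116
90 -0.06800000000000002 0.194
[-12.6  -3.4   0.2] [0.002 0.001 0.001]
[-5.2 -3.  -0. ] [-0.    -0.    -0.017]
[-5.3 -3.  -0. ] [ 0.    -0.    -0.017]
[-5.4 -2.9  0. ] [-0.     0.    -0.017]
[ 3.6898  1.2575 -2.5804] 9.0
```

```bash
python3 -c "
from h import *
plan(80,89.5,32,36,6)"
```

```text
[-5.8  0.5  0.2] [ 0.002  0.001 -0.01 ]
[-3.9 -2.6  0. ] [-0.     0.    -0.012]
[-4.  -2.6 -0. ] [ 0.    -0.    -0.012]
[-4.1 -2.5  0. ] [-0.     0.    -0.012]
[-4.2 -2.5 -0. ] [-0.    -0.    -0.012]
[-4.2 -2.4 -0. ] [ 0.     0.    -0.012]
```

Request:
arm_command --pt "-4.2 -2.2 0 0 0 -0.012" --pt "-4.2 -2.2 0 0 0 -0.012" --pt "-4.2 -2.2 0 0 0 -0.012" --pt "-4.2 -2 0 0 0 -0.012" --pt "-4.2 -2 0 0 0 -0.012" --pt "-4.2 -2 0 0 0 -0.012" --pt "0 0 0 0 0 0"

```text
clock: 9.88
tcp_pos: [0.5429, 0.0823, 0.179]
ee_rot: [-1.466, -0.606, -0.387]
wrist_force: [3.1, 0.5, -3.1]
grip_width: 0.317
```

```bash
python3 - <<'E'
from h import *
s=r.sense();y=R.from_rotvec(s["ee_rot"]).as_matrix()[:,1];print("tilt",np.degrees(np.arctan2(y@ex,-y[2])))
g=s["tcp_pos"]-.0215*y-Cc;print("grasp crate",g@ex,g@ey,g[2],s["wrist_force"],s["clock"])
cv2.imwrite("pics/c5.png",cv2.resize(r.capture("scene")[130:280,265:400],None,fx=4,fy=4,interpolation=cv2.INTER_CUBIC))
E
```

```text
tilt 36.641215280347645
grasp crate -0.0668047080271562 -0.00035384552064928257 0.19627450984405814 [ 3.1329  0.5097 -3.0645] 9.875
```

View pics/c5.png

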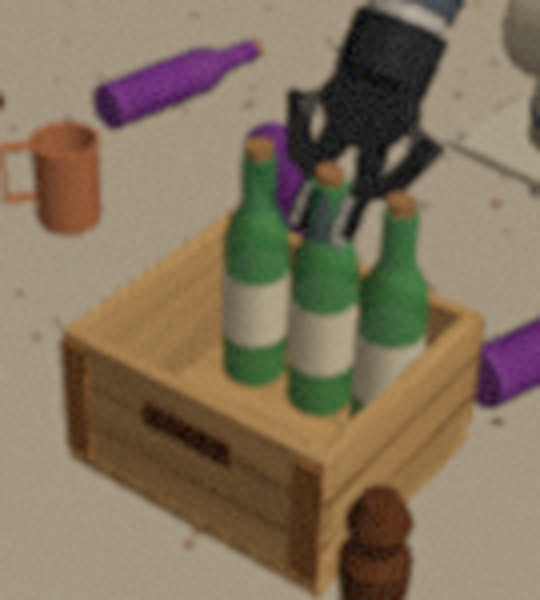

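Request:
arm_command --pt "-1.2 1.6 0 0 0 0" --pt "0 0 0 0 0 0"

```text
clock: 10.18
tcp_pos: [0.5446, 0.0824, 0.1793]
ee_rot: [-1.466, -0.61, -0.39]
wrist_force: [0.8, -0.3, -2.0]
grip_width: 0.322
```

Request:
arm_command --pt "0 0 0 0 0 0" --pt "0 0 0 0 0 0" --pt "0 0 0 0 0 0" --pt "0 0 0 0 0 0" --jaw -0.1

```text
clock: 10.68
tcp_pos: [0.5439, 0.0824, 0.1782]
ee_rot: [-1.466, -0.607, -0.388]
wrist_force: [0.4, 0.8, 0.2]
grip_width: 0.552
```

Request:
arm_command --pt "0 -8 0 0 0 0" --pt "0 -15 0 0 0 0" --pt "0 -20 0 0 0 0" --pt "0 -25 0 0 0 0" --pt "0 -25 0 0 0 0" --pt "0 -25 0 0 0 0" --pt "0 -25 0 0 0 0" --pt "0 -25 0 0 0 0" --pt "0 0 0 0 0 0.1" --pt "0 0 0 0 0 0.1"

```text
clock: 11.92
tcp_pos: [0.436, 0.0679, 0.3217]
ee_rot: [-1.513, -0.455, -0.232]
wrist_force: [0.9, -0.2, 0.3]
grip_width: 0.544
```

```bash
python3 - <<'E'
from h import *
s=r.sense();print(s["qpos"],s["tcp_pos"],s["wrist_force"],s["clock"])
b=r.capture("scene")[120:290,250:410];a=r.capture("top")[120:240,220:410]
f=lambda x,k:cv2.resize(x,None,fx=k,fy=k,interpolation=cv2.INTER_CUBIC)
o=np.zeros((540,800,3),np.uint8);a=f(a,2.1);b=f(b,2.5);o[:b.shape[0],:b.shape[1]]=b;o[:a.shape[0],400:400+a.shape[1]]=a;cv2.imwrite("pics/c6.png",o)
E
```

```text
[-0.1056 -0.2374 -0.3487  1.0302  0.1013 -0.2288] [0.436  0.0679 0.3217] [ 0.9461 -0.1531  0.3137] 11.925
```

View pics/c6.png

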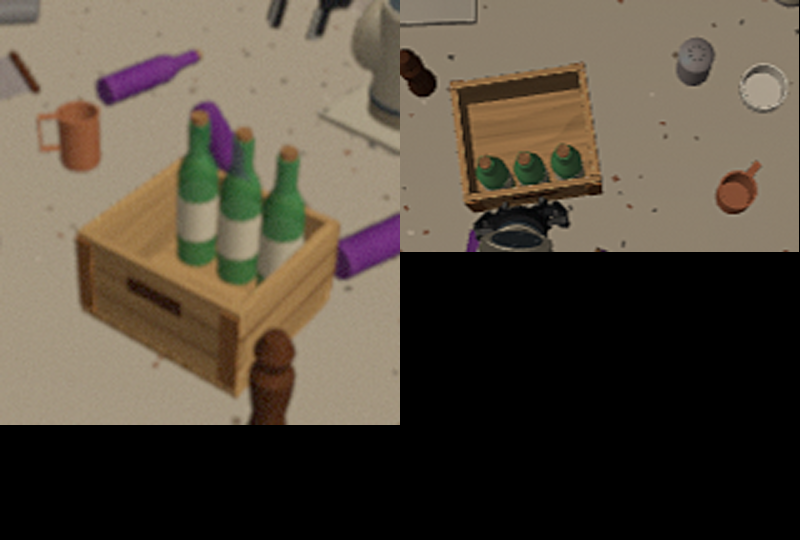

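All three bottles stand upright in the row and the gripper is clear. Next is the cup, which I'll take across its body with the jaw axis square to the handle.

```bash
cat >> h.py <<'E'
cup=np.array([.4958,-.2822,0]); ha=np.radians(-37.8)
def Rd(az): x=np.array([np.cos(az),np.sin(az),0]); return np.c_[x,-ez,np.cross(x,-ez)]
E
python3 - <<'E'
from h import *
delta(np.array([.4958,-.2822,.24]),Rt(0)); 
E
```

```text
tcp [0.438  0.068  0.3216] crate [np.float64(-159.90391507692073), np.float64(0.5729579122950752), np.float64(321.57142837969656)] t 12.025 F [ 0.9899  0.3053 -0.5312] w 0.5525787760328195
shift mm [ -29.512    77.9935 -354.5009] turn [0.0043 0.001  0.4413]
```

Request:
arm_command --pt "0 0 -40 0 0 0.11" --pt "0 0 -44 0 0 0.11" --pt "0 0 -44 0 0 0.11" --pt "0 0 -44 0 0 0.11" --pt "0 0 -44 0 0 0" --pt "0 0 -44 0 0 0" --pt "0 0 -44 0 0 0" --pt "7 20 -44 0 0 0" --pt "0 20 0 0 0.185 0" --pt "0 20 0 0 0.185 0" --pt "0 0 0 0 0.185 0" --pt "0 0 0 0 0.185 0" --jaw -1

```text
clock: 13.52
tcp_pos: [0.4942, -0.2853, 0.2578]
ee_rot: [-1.518, 0.463, -0.482]
wrist_force: [-0.4, -0.3, 0.0]
grip_width: 0.999
```

```bash
python3 - <<'E'
from h import *
delta(cup+ez*.12,Rd(ha))
E
```

```text
tcp [ 0.4942 -0.2853  0.2578] crate [np.float64(-155.23157045565802), np.float64(-357.0839378223266), np.float64(257.83824085011224)] t 13.525 F [-0.4025 -0.2502  0.0084] w 0.9986487141396834
shift mm [ -2.0376 137.8361   2.8627] turn [-0.0042  0.0567  0.0114]
```

Request:
arm_command --pt "0 30 3 0 0.056 0.011" --pt "0 35 0 0 0 0" --pt "0 35 0 0 0 0" --pt "0 20 0 0 0 0" --pt "0 0 0 0 0 0"

```text
clock: 14.15
tcp_pos: [0.4955, -0.2815, 0.1349]
ee_rot: [-1.502, 0.511, -0.53]
wrist_force: [-0.2, -1.0, 0.6]
grip_width: 1.004
```

```bash
python3 - <<'E'
from h import *
delta(cup+ez*.04,Rd(ha))
b=r.capture("scene")[120:210,235:335];a=r.capture("top")[170:250,330:430]
f=lambda x,k:cv2.resize(x,None,fx=k,fy=k,interpolation=cv2.INTER_CUBIC)
o=np.zeros((360,800,3),np.uint8);a=f(a,4);b=f(b,4);o[:360,:400]=b;o[:320,400:]=a;cv2.imwrite("pics/c7.png",o)
E
```

```text
tcp [ 0.4955 -0.2815  0.1349] crate [np.float64(-153.4481316508905), np.float64(-353.6017652986075), np.float64(134.93018644462552)] t 14.15 F [-0.1742 -0.9996  0.6278] w 1.0038638468521521
shift mm [-0.2855 94.9254 -1.161 ] turn [-0.0087 -0.0053  0.0097]
```

View pics/c7.png

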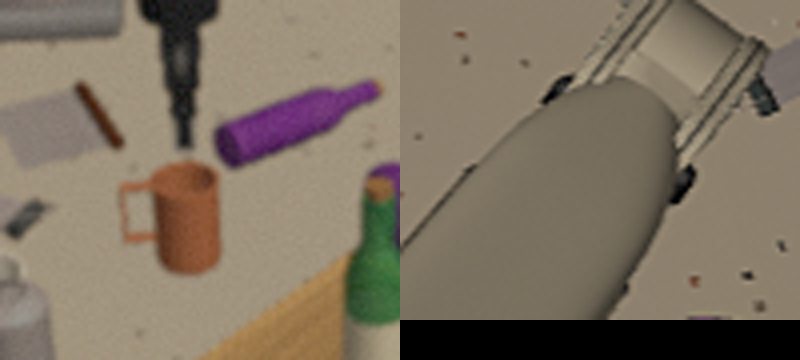

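The near finger lines up with the cup's axis and the handle points away from the jaw plane. I'll descend and watch the force.

Request:
arm_command --pt "0 20 -1 -0.005 0 0.008" --pt "0 20 0 0 0 0" --pt "0 20 0 0 0 0" --pt "0 20 0 0 0 0" --pt "0 12 0 0 0 0" --pt "0 0 0 0 0 0"

```text
clock: 15.0
tcp_pos: [0.498, -0.2845, 0.0424]
ee_rot: [-1.508, 0.512, -0.529]
wrist_force: [0.1, -0.4, 0.2]
grip_width: 0.997
```

```bash
python3 - <<'E'
from h import *
delta(cup+ez*.04,Rd(ha))
E
```

```text
tcp [ 0.498  -0.2845  0.0424] crate [np.float64(-151.41626898732022), np.float64(-356.8348179913913), np.float64(42.420706821154965)] t 15.0 F [ 0.113  -0.3955  0.2472] w 0.9965994819920729
shift mm [-3.132   2.3907  0.4211] turn [-0.0032 -0.0053  0.0101]
```

Request:
arm_command --pt "-3 2 0 0 0 0.008" --pt "0 0 0 0 0 0" --pt "0 0 0 0 0 0" --pt "0 0 0 0 0 0" --pt "0 0 0 0 0 0" --pt "0 0 0 0 0 0" --jaw 1 --squeeze 30

```text
clock: 15.75
tcp_pos: [0.4962, -0.2831, 0.0421]
ee_rot: [-1.506, 0.516, -0.524]
wrist_force: [0.8, -0.6, -1.8]
grip_width: 0.774
```

```bash
python3 - <<'E'
from h import *
delta(cup+ez*.04,Rd(ha))
E
```

```text
tcp [ 0.4962 -0.2831  0.0421] crate [np.float64(-152.97700138579233), np.float64(-355.19557144404), np.float64(42.112447355856425)] t 15.75 F [ 0.7635 -0.556  -1.7987] w 0.7740813930696739
shift mm [-0.8532  2.1103  0.422 ] turn [-0.0031 -0.0052  0.0042]
```

Request:
arm_command --pt "0 -15 0 0 0 0" --pt "0 -35 0 0 0 0" --pt "0 -40 0 0 0 0" --pt "0 -40 0 0 -0.16 0" --pt "0 -40 0 0 -0.16 0" --pt "0 -28 0 0 -0.16 0" --pt "0 0 0 0 -0.16 0" --pt "0 0 0 0 -0.16 0" --pt "35 0 0 0 0 0" --pt "40 0 0 0 0 0" --pt "40 0 0 0 0 0" --pt "40 0 20 0 0 0"

```text
clock: 17.25
tcp_pos: [0.6455, -0.2386, 0.263]
ee_rot: [-1.576, -0.134, 0.113]
wrist_force: [-0.6, -0.5, -1.1]
grip_width: 0.775
```

```bash
python3 - <<'E'
from h import *
delta(Cc+ex*.018+ez*.24,Rt(0))
E
```

```text
tcp [ 0.6455 -0.2386  0.263 ] crate [np.float64(1.1784508694430638), np.float64(-332.7344539497952), np.float64(263.0335299532698)] t 17.25 F [-0.6377 -0.5117 -1.1015] w 0.7750979333505658
shift mm [ 20.7352  20.0848 332.7046] turn [0.0096 0.0126 0.0129]
```

Request:
arm_command --pt "18 0 20 0.009 0.012 0.012" --pt "0 0 38 0 0 0" --pt "0 0 40 0 0 0" --pt "0 0 40 0 0 0" --pt "0 0 40 0 0 0" --pt "0 0 40 0 0 0" --pt "0 0 40 0 0 0" --pt "0 0 40 0 0 0" --pt "0 0 24 0 0 0" --pt "0 0 0 0 0 0"

```text
clock: 18.5
tcp_pos: [0.6148, 0.0954, 0.2715]
ee_rot: [-1.568, -0.121, 0.112]
wrist_force: [0.2, 0.5, -1.3]
grip_width: 0.774
```

```bash
python3 - <<'E'
from h import *
delta(Cc+ex*.018+ez*.056,Rt(0))
cv2.imwrite("pics/c8.png",cv2.resize(r.capture("scene")[100:290,240:410],None,fx=3,fy=3,interpolation=cv2.INTER_CUBIC))
E
```

```text
tcp [0.6148 0.0954 0.2715] crate [np.float64(19.052610958531094), np.float64(2.1993592350831253), np.float64(271.49640915433963)] t 18.5 F [ 0.2442  0.516  -1.3461] w 0.7742433279798404
shift mm [ -2.3186 215.4883  -2.0203] turn [0.0008 0.0035 0.0058]
```

View pics/c8.png

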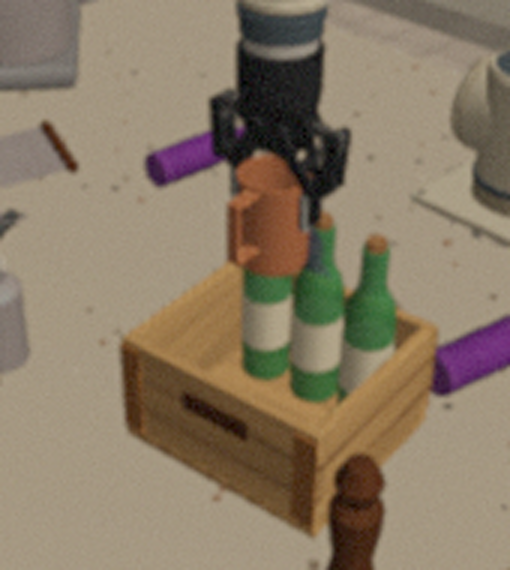

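```bash
python3 - <<'E'
from h import *
s=r.sense();Q=[(.2591,.0208,1.3337),(.2541,.184,1.5118),(.1827,.0894,1.4909),(-.2374,-.3487,1.0302),tuple(s["qpos"][1:4])]
P=[(.5497,.2307),(.5483,.2984),(.5078,.2982),(.4413,.3217),(np.hypot(*s["tcp_pos"][:2]),s["tcp_pos"][2])]
A=[];b=[]
for (a,c,d),(rr,z) in zip(Q,P):
    e=a-c;f=e+d
    A+=[[np.sin(a),np.cos(e),np.sin(e),np.cos(f),0],[np.cos(a),-np.sin(e),np.cos(e),-np.sin(f),1]];b+=[rr,z]
A=np.array(A);b=np.array(b);x,_,rk,sv=np.linalg.lstsq(A,b,rcond=None);print("A,B,C,D,h",x,rk,sv,A@x-b)
print(s["qpos"])
E
```

```text
A,B,C,D,h [0.578  0.4066 0.0294 0.4081 0.1467] 5 [4.4314 2.2705 0.4289 0.1201 0.0958] [-0.     -0.0009  0.0002  0.0004 -0.0006  0.0001  0.     -0.0003  0.0003
  0.0006]
[ 0.0179  0.3764  0.2945  1.4828 -0.0003 -0.1296]
```

The fit puts the wrist pivot about 0.41 m above the TCP, so the arm is well clear of the bottles. I'll lower the cup.

Request:
arm_command --pt "0 20 -2 0 0 0.005" --pt "0 25 0 0 0 0" --pt "0 25 0 0 0 0" --pt "0 25 0 0 0 0" --pt "0 25 0 0 0 0" --pt "0 25 0 0 0 0" --pt "0 20 0 0 0 0" --pt "0 15 0 0 0 0" --pt "0 0 0 0 0 0"

```text
clock: 19.68
tcp_pos: [0.6186, 0.0814, 0.0902]
ee_rot: [-1.572, -0.112, 0.104]
wrist_force: [-0.1, -0.2, -1.8]
grip_width: 0.772
```

```bash
python3 - <<'E'
from h import *
delta(Cc+ex*.018+ez*.053,Rt(0))
E
```

```text
tcp [0.6186 0.0814 0.0902] crate [np.float64(20.706279783277243), np.float64(-12.25940822630248), np.float64(90.20440387402789)] t 19.675 F [-0.0545 -0.2013 -1.759 ] w 0.7715640502955373
shift mm [-2.9841 37.1389 12.3929] turn [ 0.0042 -0.0076  0.005 ]
```

Request:
arm_command --pt "-4 8 6 0 0 0.005" --pt "0 9 5 0 0 0" --pt "0 9 0 0 0 0" --pt "0 5 0 0 0 0" --pt "0 0 0 0 0 0"

```text
clock: 20.3
tcp_pos: [0.6138, 0.0924, 0.059]
ee_rot: [-1.572, -0.11, 0.106]
wrist_force: [-0.0, -0.4, -1.6]
grip_width: 0.775
```

```bash
python3 - <<'E'
from h import *
delta(Cc+ex*.018+ez*.053,Rt(0))
E
```

```text
tcp [0.6138 0.0924 0.059 ] crate [np.float64(17.539734324235), np.float64(-0.6870044883330051), np.float64(58.95143520062213)] t 20.3 F [-0.0216 -0.4376 -1.5889] w 0.7746449120057227
shift mm [0.441  5.9493 0.7174] turn [ 0.0045 -0.0074  0.0024]
```

Request:
arm_command --pt "0 3 0 0 0 0" --pt "0 2 0 0 0 0" --pt "0 1.5 0 0 0 0" --pt "0 0 0 0 0 0"

```text
clock: 20.8
tcp_pos: [0.6142, 0.0921, 0.0525]
ee_rot: [-1.573, -0.111, 0.105]
wrist_force: [-0.3, 0.4, -2.3]
grip_width: 0.774
```

Request:
arm_command --pt "0 1 0 0 0 0" --pt "0 1 0 0 0 0" --pt "0 0 0 0 0 0"

```text
clock: 21.18
tcp_pos: [0.6147, 0.0921, 0.0514]
ee_rot: [-1.573, -0.112, 0.104]
wrist_force: [-0.2, -0.6, -1.5]
grip_width: 0.777
```

Request:
arm_command --pt "0 0.5 0 0 0 0" --pt "0 0 0 0 0 0" --pt "0 0 0 0 0 0"

```text
clock: 21.55
tcp_pos: [0.6148, 0.0921, 0.0513]
ee_rot: [-1.573, -0.112, 0.103]
wrist_force: [-0.5, 0.2, 0.7]
grip_width: 0.776
```

Request:
arm_command --pt "0 0 0 0 0 0" --pt "0 0 0 0 0 0" --pt "0 0 0 0 0 0" --pt "0 0 0 0 0 0" --pt "0 0 0 0 0 0" --jaw -1

```text
clock: 22.18
tcp_pos: [0.6149, 0.0921, 0.0509]
ee_rot: [-1.573, -0.112, 0.103]
wrist_force: [0.0, -0.4, 0.7]
grip_width: 0.999
```

```bash
python3 - <<'E'
from h import *
delta(Cc+ex*.018+ez*.25,Rt(0))
E
```

```text
tcp [0.6149 0.0921 0.0509] crate [np.float64(18.63824465658026), np.float64(-1.0777938355031305), np.float64(50.88801101502066)] t 22.175 F [ 0.0212 -0.4301  0.6706] w 0.998705331005907
shift mm [   0.4073 -199.1155    0.0975] turn [ 0.0049 -0.0076  0.0053]
```

Request:
arm_command --pt "0 -10 0 0 0 0" --pt "0 -18 0 0 0 0" --pt "0 -18 0 0 0 0" --pt "0 -18 0 0 0 0"

```text
clock: 22.68
tcp_pos: [0.614, 0.0924, 0.1175]
ee_rot: [-1.573, -0.111, 0.105]
wrist_force: [0.0, -0.2, -0.4]
grip_width: 0.998
```

```bash
python3 - <<'E'
from h import *
delta(Cc+ex*.018+ez*.25,Rt(0))
E
```

```text
tcp [0.614  0.0924 0.1175] crate [np.float64(17.780102233858273), np.float64(-0.6958582939615005), np.float64(117.48252592622762)] t 22.675 F [ 0.0038 -0.2347 -0.3664] w 0.9975401229988393
shift mm [   0.6989 -132.5176    0.0738] turn [ 0.0047 -0.0076  0.0036]
```

Clear of the cup, so I'll go up and then off to the side, away from the crate.

Request:
arm_command --pt "0 -35 0 0 0 0" --pt "0 -40 0 0 0 0" --pt "0 -40 0 0 0 0" --pt "0 -40 0 0 0 0" --pt "0 -30 0 0 0 0" --pt "0 0 -40 0 0 0" --pt "0 0 -50 0 0 0" --pt "0 0 -50 0 0 0" --pt "0 0 -50 0 0 0" --pt "0 0 -50 0 0 0" --pt "0 0 -50 0 0 0" --pt "0 0 -40 0 0 0"

```text
clock: 24.18
tcp_pos: [0.6579, -0.2395, 0.3242]
ee_rot: [-1.575, -0.127, 0.099]
wrist_force: [-0.4, -0.2, -0.3]
grip_width: 1.002
```

```bash
python3 - <<'E'
from h import *
s=r.sense();print(s["tcp_pos"],s["clock"])
b=r.capture("scene")[120:290,250:410];a=r.capture("top")[110:240,200:400]
f=lambda x,k:cv2.resize(x,None,fx=k,fy=k,interpolation=cv2.INTER_CUBIC)
o=np.zeros((425,800,3),np.uint8);a=f(a,2);b=f(b,2.5);o[:b.shape[0],:b.shape[1]]=b;o[:a.shape[0],400:400+a.shape[1]]=a;cv2.imwrite("pics/c9.png",o)
E
```

```text
[ 0.6579 -0.2395  0.3242] 24.175
```

View pics/c9.png

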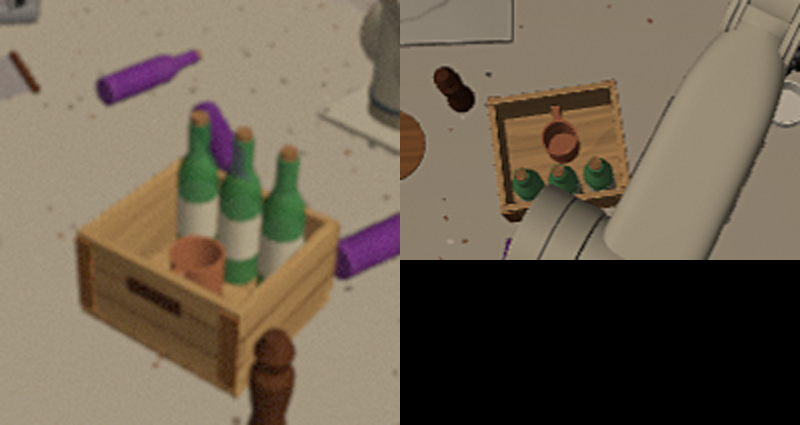

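The cup stands upright on the crate floor in front of the three upright bottles, with its handle towards the front wall. The gripper is open and clear, so I'll hand in.

Request:
arm_command --pt "0 0 0 0 0 0" --pt "0 0 0 0 0 0"

```text
clock: 24.52
tcp_pos: [0.6576, -0.2408, 0.3236]
ee_rot: [-1.575, -0.124, 0.097]
wrist_force: [-0.3, -0.5, 0.3]
grip_width: 0.999
```

```bash
python3 -c "
from rig import r
print(r.sense()['qvel'].round(3));print(r.close_job())"
```

```text
[ 0.007 -0.007  0.     0.004  0.005  0.001]
the job is handed in; nothing more can be done
None
```

The job is done and handed in at about 24.5 s of the 64 s allowed. I tipped the toppled bottle upright by its neck inside the crate, into its place between the other two. Then I gripped the copper cup across its body and stood it upright on the crate floor in front of the bottles, handle towards the front wall.

- **Final pictures:** all three bottles are upright in the row and the cup is upright in the free space. The gripper is open and well clear of the crate, with the arm at rest.
- **Forces:** the wrist force stayed around 5 N or less in every reading I took, and no check failed or disagreed.
- **Not checked:** I did not look at every bystander again at the end. I touched none of them, and the peel, ramekin and shaker were partly or wholly outside the last picture.

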